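Hang the wash baskets on the hook, nested

TASK

Hang the three handled wash baskets on the hook with their open sides toward the hook's upturned tip: the largest first, then the middle one, then the smallest, so that each nests in the mouth of the one before. Slide each along the bar until it bears on what is behind it (the sprung stop for the largest, then the basket before) and press it home with a gentle but definite push of about 8 N, never hard (16 N is too much), then let go of it. Leave the other things on the table as they stand.

Things in the scene. Friction and masses are not known exactly. Their poses are not given: they have to be found in the camera images.
- bar: the hook: a level round steel bar 10 mm thick, axis 145 mm above the table. Origin on the axis where it meets its post; +x runs along the bar into the post, so the free end points to -x (roughly toward the robot); z up. Straight from x = 0 to -190 mm, then the tip bends up at 45 degrees and ends at x = -205 mm, its top 15 mm above the axis
- hanger: fixed stand of the bar: post 26 mm wide, 163 mm tall, foot 110x100x8 mm; origin on the table under the bar's origin, same axes. Round the bar a clamped collar with a sprung rubber stop disc (32 mm diameter). The disc's resting face is at x = -58 to -32 mm of the bar frame, never reported: find it by feel. It gives 2 N per mm for 10 mm and returns slowly
- basket_l: largest basket: square steel sheet box 64x64 mm, 44 mm deep (x from -22 to +22 mm), open on its -x side only, 2.5 mm walls. It stands on a side wall; origin: middle of its underside, z up. Above the box a neck, an eye (square tunnel along x, 32 mm long, 24 mm wide) and a grip tab. Hung on the bar by the eye, its x axis runs like the bar's. Weight 0.08 to 0.13 kg
- basket_m: middle basket: the same, box 50x50 mm, 44 mm deep, 0.06 to 0.11 kg
- basket_s: smallest basket: the same, box 36x36 mm, 44 mm deep, 0.05 to 0.09 kg
- basket_l_eye (a point): eye point, halfway along the tunnel, where the bar's axis lies when hung; 94 mm above the underside. The opening is 18 mm wide and runs from 22 mm below this point to a 45-degree roof peaking 7 mm above it (the roof rests on the bar); over the upturned tip carry it about 14 mm higher than hung. Tunnel ends at x = -16 and +16 mm: neighbours' eyes touch end to end, 32 mm apart
- basket_m_eye (a point): the same point of the middle basket, 87 mm above its underside. Home, each smaller basket reaches 12 mm into the mouth of the larger with 4.5 mm to spare all round
- basket_s_eye (a point): the same point of the smallest basket; 80 mm above its underside
- basket_l_grip (a point): middle of the gripping height of the largest basket's grip tab, 33 mm above its eye point. The tab is an upright aluminium block 14 mm thick in y, 22 mm long in x, free from 12 mm to 49 mm above the eye point; below that is the 24 mm wide eye. Take it across y
- basket_m_grip (a point): the same point of the middle basket's tab, 33 mm above its eye point
- basket_s_grip (a point): the same point of the smallest basket's tab, 33 mm above its eye point
- gauge_weight: bystander: brass-coloured weight, 26 mm diameter, 38 mm tall; origin at its underside
- loupe: bystander: black loupe, 37 mm diameter, 40 mm tall; origin at its underside
- thumb: bystander: steel thumb screw, 22 mm diameter, 25 mm tall; origin at its underside

How it is judged:
On the way, in this order (a step that is already met when the one before it is completed fails the run):
1. the largest basket hangs on the bar and is pressed home against the sprung stop with more than 4 N for 0.2 s (y of basket_l_eye in the frame of bar between -0.006 and 0.006 m and z of basket_l_eye in the frame of bar between -0.006 and 0.005 m and x of basket_l_eye in the frame of bar between -0.16 and -0.03 m and angle between the x axis of basket_l and the x axis of bar, either way round below 0.3 rad and angle between basket_l's own z axis and vertical below 0.3 rad and contact force between basket_l and hanger above 4 N), for 0.2 s.
2. the middle basket hangs on the bar and is pressed home against the largest basket with more than 4 N for 0.2 s (y of basket_m_eye in the frame of bar between -0.006 and 0.006 m and z of basket_m_eye in the frame of bar between -0.006 and 0.005 m and x of basket_m_eye in the frame of bar between -0.16 and -0.03 m and angle between the x axis of basket_m and the x axis of bar, either way round below 0.3 rad and angle between basket_m's own z axis and vertical below 0.3 rad and contact force between basket_m and basket_l above 4 N and distance between basket_m_eye and basket_l_eye between 0.029 and 0.037 m and x of basket_m_eye in the frame of basket_l below -0.026 m and x of basket_l_eye in the frame of basket_m above 0.026 m), for 0.2 s.
3. the smallest basket hangs on the bar and is pressed home against the middle basket with more than 4 N for 0.2 s (y of basket_s_eye in the frame of bar between -0.006 and 0.006 m and z of basket_s_eye in the frame of bar between -0.006 and 0.005 m and x of basket_s_eye in the frame of bar between -0.16 and -0.03 m and angle between the x axis of basket_s and the x axis of bar, either way round below 0.3 rad and angle between basket_s's own z axis and vertical below 0.3 rad and contact force between basket_s and basket_m above 4 N and distance between basket_s_eye and basket_m_eye between 0.029 and 0.037 m and x of basket_s_eye in the frame of basket_m below -0.026 m and x of basket_m_eye in the frame of basket_s above 0.026 m), for 0.2 s.
At the end, for the whole second after the job is handed in: all three baskets hang still on the bar (eye points within 5 mm of its axis, turned or tilted under 0.3 rad, 30 to 160 mm from the post): largest nearest the stop, then middle, then smallest, open sides to the tip, neighbouring eye points 29 to 37 mm apart (32 touching) (y of basket_l_eye in the frame of bar between -0.006 and 0.006 m and z of basket_l_eye in the frame of bar between -0.006 and 0.005 m and x of basket_l_eye in the frame of bar between -0.16 and -0.03 m and angle between the x axis of each of basket_l, basket_m, basket_s and the x axis of bar, either way round below 0.3 rad and angle between each of basket_l, basket_m, basket_s's own z axis and vertical below 0.3 rad and linear speed of each of basket_l, basket_m, basket_s below 0.02 m/s and angular speed of each of basket_l, basket_m, basket_s below 0.3 rad/s and y of basket_m_eye in the frame of bar between -0.006 and 0.006 m and z of basket_m_eye in the frame of bar between -0.006 and 0.005 m and x of basket_m_eye in the frame of bar between -0.16 and -0.03 m and y of basket_s_eye in the frame of bar between -0.006 and 0.006 m and z of basket_s_eye in the frame of bar between -0.006 and 0.005 m and x of basket_s_eye in the frame of bar between -0.16 and -0.03 m and distance between basket_m_eye and basket_l_eye between 0.029 and 0.037 m and x of basket_m_eye in the frame of basket_l below -0.026 m and x of basket_l_eye in the frame of basket_m above 0.026 m and distance between basket_s_eye and basket_m_eye between 0.029 and 0.037 m and x of basket_s_eye in the frame of basket_m below -0.026 m and x of basket_m_eye in the frame of basket_s above 0.026 m).
It fails at once if a basket is pressed harder than 16 N on the stop or on another basket (contact force between basket_l and hanger above 16 N or contact force between any of basket_m, basket_s and basket_l above 16 N or contact force between basket_s and basket_m above 16 N).
It fails at once if a bystander (weight, loupe, thumb screw) is moved more than 25 mm (distance of any of gauge_weight, loupe, thumb from where it was at the start of the episode above 0.025 m).
It also fails if it takes over 72 s, if anything falls off the work surface, if the arm or the gripper's body presses on something with over 40 N, if the wrist force passes 120 N, or if a joint passes its speed limit or range.

ROBOT

A 6-joint arm with a two-finger parallel gripper is mounted at the origin on a cart in front of the work surface, level with it; the furniture and walls round the work are solid. World frame = base frame: x ahead of the robot, y to its left, z up, the work surface at z = 0. Lengths are in m, angles in rad, forces in N, time in s.
With the tool pointing down it reaches from about 0.3 to 1 m from the base axis. Payload 5.1 kg.
Tool frame: the origin (TCP) lies at the very end of the fingers, on their centre line; the grasp point (between the pads) lies 19 mm behind it (ctrl.grip_depth is the distance from the TCP to the grasp point, in m); z points along the fingers, y is the line along which they close (so a half turn about z gives the same grasp; the last joint's range is limited). The gripper opens to 95 mm and grips with 3 to 60 N. Pads are 20 mm wide; open, the fingers measure 119 mm over their backs; the gripper's body (75 mm by 180 mm) begins 59 mm behind the grasp point.
Start: joints at [-1.297, 0.124, 1.65, -0, 1.367, -0.083], TCP at [0.227, -0.609, 0.215] pointing down, gripper open.
Joint ranges: [-2.61, 2.61], [-1.02, 2.33], [0.03, 2.71], [-1.35, 4.49], [0.32, 2.68], [-2.91, 2.91]. Speed limits (rad/s): [2.57, 2.57, 3.14, 3.14, 3.14, 3.14].

INTERFACE

Orientations are given as a unit quaternion [x, y, z, w].
In Python, from rig import ctrl gives the robot as it stands.
- The arm moves only by the tool jog_arm, never from a script. Its argument "motion" is a list of rows, each a list of 4 numbers: the shift along the tool's x, y, z in cm, then the turn about the tool's z in rad. A call has 1 to 8 rows; each row is the pose to reach, as a shift and turn from the pose commanded when the call began, along the tool's axes at that moment; what a row does not reach only later rows make up. A row lasts 1/10 s, in which the tool goes at most 50 mm and 8.59 degrees, less where a joint would pass 70% of its speed; a pose out of reach is approached as far as the arm can. A call with a gripper value outside its range is refused whole. "hand" is the opening, from -1 (shut) to 1 (fully open), set as the call begins (left out, the last holds). The fingers move at their own pace and stop on an object; "force" is the grip in N (left out, the last holds). Time passes only in rows, so rows that repeat a pose let the fingers close. It gives the time, the measured TCP pose, the force, the opening and the grip force at its end, in the units of the state.
- ctrl.get_state(): the state, without advancing time (a new reading comes with each control period).
- ctrl.get_image(name): name is "scene" or "top"; returns (picture, depth): 400x640x3 uint8, red, green, blue; 400x640 float32, m along the optical axis (not along the pixel's ray), 0 where there is no reading.
- ctrl.calibration(name): a dict with "K" (3x3 intrinsics, pixels), "distortion" ([k1, k2, p1, p2, k3] as OpenCV has them; the pictures are not rectified), "pose" (4x4, takes a point from camera to world coordinates). Camera axes: x right, y down, z forward; pixel columns grow to the right and rows downward; lengths in m; the calibration is good to about 2 mm. A picture is of the moment at which its call begins. calibration takes no time and is no camera call.
- ctrl.finish_job(): hands the job in; it is judged then, once.
Trained networks look in the newest picture that a camera, given by its name, has taken for a name from the list of things; names that differ only in an ending like _2 or _b are one class to them, and where a whole thing is asked for, a point or a joint stands for the part that bears it (a point fixed in the world has none). Each returns a list of dicts, best first, with "p" (0 to 1); they miss things now and then, are a little off and sometimes report something else, mostly with a low value. They report only what shows in the picture. A call takes as long as a camera call.
- ctrl.outline_of(camera, name): "pixels" (400x640 bool, what is visible of it) and "centre" ([column, row] in pixels, amid what is visible of it).
- ctrl.tip_of(camera, name): "centre" ([column, row] in pixels: a listed point, or the origin of a listed thing).
The state is a dict: "t": time; "joint_positions": joint angles; "joint_vel": joint speeds; "tau": joint torques, N m; "tool_pos": TCP position; "tool_rot": TCP orientation; "contact_force": force on the tool from outside, world axes, zero at the start; "moment": the same for the moment, N m; "grip_width": finger opening in m; "grip_force": force on a finger pad.
Only numpy, scipy, OpenCV 4.12 (cv2) and the standard library are available. Lean on these libraries where they do the work, as an engineer would, in place of code of your own. Each camera call takes 0.05 s, during which the arm holds its last target. There are 200 camera calls.

## Working session

There is one attempt and no reset: what is moved stays moved. The work goes in short steps, Python scripts to look and compute and a tool call to move; the robot and the scene stay as the last step left them, time stands still between calls to the robot, and variables do not carry over. Pictures are saved under pics/ and viewed, at most 10 in all, crops included, and the job is handed in when it is done.

Besides the shell and the picture viewer there is one more tool, called after "Emit:" as name(argument=value, ...), one argument or row to a line, values as JSON. jog_arm: Moves the arm, as the interface text tells. Its arguments: {"type":"object","properties":{"motion":{"type":"array"},"hand":{"type":"number"},"force":{"type":"number"}},"required":["motion"]}

```bash
mkdir -p pics; ls
cat > h.py <<'E'
from rig import ctrl
import numpy as np, cv2
from scipy.spatial.transform import Rotation as R
def pt(cam,uv,depth=None,z=None):
    c=ctrl.calibration(cam);K=np.array(c['K']);P=np.array(c['pose'])
    n=cv2.undistortPoints(np.array(uv,float).reshape(-1,1,2),K,np.array(c['distortion'])).reshape(-1,2)
    r=np.c_[n,np.ones(len(n))]
    if depth is not None: p=r*np.asarray(depth).reshape(-1,1)
    else:
        d=r@P[:3,:3].T; p=r*((z-P[2,3])/d[:,2])[:,None]
    return p@P[:3,:3].T+P[:3,3]
def cloud(cam,mask,depth):
    v,u=np.nonzero(mask&(depth>0)); return pt(cam,np.c_[u,v],depth[v,u])
E
python3 - <<'E'
from h import *
s=ctrl.get_state();print(s)
for c in('top','scene'):
    im,d=ctrl.get_image(c);cv2.imwrite(f'pics/{c}0.png',im[:,:,::-1]);np.save(c+'0.npy',d)
    print(c,np.round(ctrl.calibration(c)['pose'],3).tolist(),ctrl.calibration(c)['K'])
E
```

```text
pics
{'t': 0.0, 'joint_positions': array([-1.29661723e+00,  1.24497486e-01,  1.65166928e+00, -1.63962721e-05,
        1.36750666e+00, -8.26041500e-02]), 'joint_vel': array([ 9.80891589e-05, -1.04082762e-03,  1.23746705e-04, -9.62256217e-04,
       -9.30396594e-05, -2.95508055e-04]), 'tau': array([-1.47117484e-03, -4.17618442e+01, -3.59928203e+01,  7.74061214e-02,
        4.91829228e-02, -1.43909515e-04]), 'tool_pos': array([ 0.22681061, -0.60845538,  0.21339478]), 'tool_rot': array([ 9.84129539e-01,  1.77448492e-01, -1.07494354e-04, -1.03484836e-03]), 'contact_force': array([0.43171756, 0.00375783, 0.07897247]), 'moment': array([ 0.0131641 , -0.00052312,  0.0200608 ]), 'grip_force': 0.0, 'grip_width': 0.09531500021892568}
top [[-0.086, -0.97, 0.226, 0.252], [-0.996, 0.083, -0.022, 0.051], [0.003, -0.227, -0.974, 1.28], [0.0, 0.0, 0.0, 1.0]] [[428.5228715    0.         322.36088187]
 [  0.         428.5228715  204.5460475 ]
 [  0.           0.           1.        ]]
scene [[-0.889, -0.321, 0.326, 0.2], [-0.457, 0.611, -0.646, 0.659], [0.009, -0.724, -0.69, 0.779], [0.0, 0.0, 0.0, 1.0]] [[382.17237429   0.         326.62603443]
 [  0.         382.17237429 196.33809506]
 [  0.           0.           1.        ]]
```

View pics/top0.png

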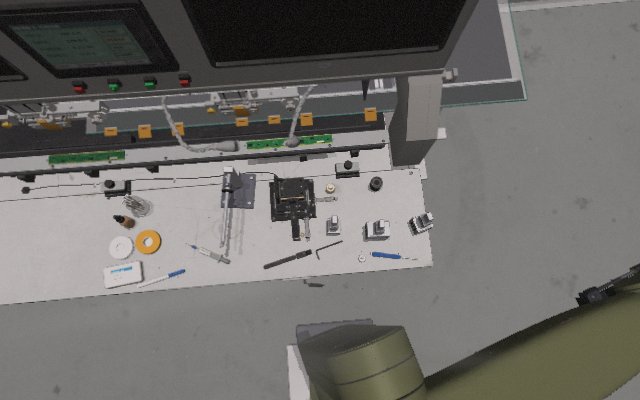

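View pics/scene0.png

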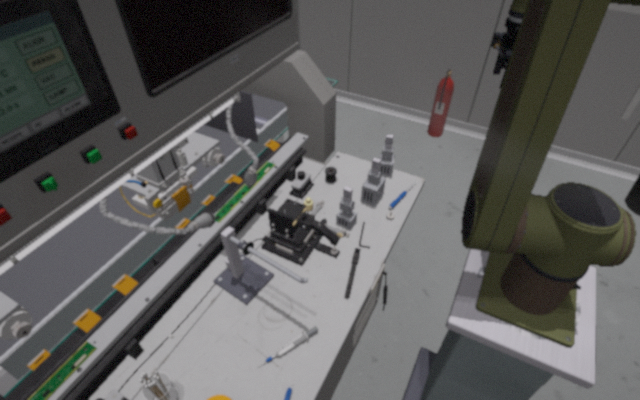

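Run:
```python
from h import *
for cam in('top','scene'):
    d=np.load(cam+'0.npy')
    for n in['basket_l','basket_m','basket_s','hanger','bar','gauge_weight','loupe','thumb']:
        o=ctrl.outline_of(cam,n)[:3]
        for k in o:
            if k['p']<.3: continue
            p=cloud(cam,k['pixels'],d)
            p=p[p[:,2]>.004]
            if len(p): print(cam,n,round(k['p'],2),np.round(k['centre']),len(p),np.round(np.percentile(p,[3,50,97],axis=0),3).tolist())
    for n,z in[('basket_l_grip',.127),('basket_m_grip',.12),('basket_s_grip',.113),('basket_l_eye',.094),('basket_m_eye',.087),('basket_s_eye',.08),('bar',.145)]:
        for k in ctrl.tip_of(cam,n)[:3]:
            if k['p']>.3: print(cam,n,round(k['p'],2),np.round(k['centre'],1),np.round(pt(cam,k['centre'],z=z),4).tolist())
```

```text
top basket_l 0.78 [333. 224.] 212 [[0.454, -0.021, 0.005], [0.468, -0.002, 0.042], [0.494, 0.013, 0.131]]
top basket_l 0.6 [422. 220.] 333 [[0.438, -0.286, 0.015], [0.455, -0.254, 0.053], [0.476, -0.237, 0.136]]
top basket_m 0.78 [333. 224.] 212 [[0.454, -0.021, 0.005], [0.468, -0.002, 0.042], [0.494, 0.013, 0.131]]
top basket_m 0.6 [422. 220.] 333 [[0.438, -0.286, 0.015], [0.455, -0.254, 0.053], [0.476, -0.237, 0.136]]
top basket_s 0.78 [333. 224.] 212 [[0.454, -0.021, 0.005], [0.468, -0.002, 0.042], [0.494, 0.013, 0.131]]
top basket_s 0.6 [422. 220.] 333 [[0.438, -0.286, 0.015], [0.455, -0.254, 0.053], [0.476, -0.237, 0.136]]
top hanger 0.97 [238. 186.] 1071 [[0.562, 0.228, 0.005], [0.61, 0.268, 0.009], [0.661, 0.322, 0.163]]
top bar 0.63 [222. 214.] 253 [[0.429, 0.272, 0.009], [0.513, 0.289, 0.149], [0.624, 0.308, 0.158]]
top gauge_weight 0.69 [242. 188.] 1053 [[0.563, 0.228, 0.005], [0.611, 0.268, 0.009], [0.661, 0.322, 0.163]]
top gauge_weight 0.58 [328. 189.] 56 [[0.583, -0.014, 0.014], [0.591, -0.004, 0.026], [0.602, 0.007, 0.039]]
top loupe 0.58 [376. 184.] 122 [[0.579, -0.15
[... 1966 characters left out ...]
 0.305, 0.156]]
scene gauge_weight 0.68 [385. 161.] 425 [[0.433, -0.273, 0.01], [0.454, -0.252, 0.051], [0.473, -0.235, 0.131]]
scene basket_l_grip 0.69 [373.7 164.2] [[0.4525, -0.1238, 0.127]]
scene basket_m_grip 0.82 [391.8 140. ] [[0.4507, -0.2638, 0.12]]
scene basket_s_grip 0.58 [346.8 193.9] [[0.4731, 0.0033, 0.113]]
scene basket_l_eye 0.93 [375.1 173.7] [[0.4459, -0.1262, 0.094]]
scene basket_m_eye 0.84 [390.7 144.9] [[0.4573, -0.2839, 0.087]]
scene basket_m_eye 0.63 [376.2 175.9] [[0.4422, -0.1268, 0.087]]
scene basket_s_eye 0.73 [347.8 199.9] [[0.4746, -0.0095, 0.08]]
scene basket_s_eye 0.45 [344.3 221.3] [[0.4501, 0.0638, 0.08]]
scene bar 0.63 [228.3 236.9] [[0.6293, 0.2771, 0.145]]
```

Run:
```python
from h import *
P={}
for cam in('top','scene'):
    d=np.load(cam+'0.npy'); P[cam]=cloud(cam,np.ones_like(d,bool),d)
for n,c,e,w in[('l',(.45,-.125),.094,.064),('m',(.458,-.257),.087,.05),('s',(.473,.002),.080,.036)]:
  for cam in P:
    p=P[cam]; p=p[np.hypot(p[:,0]-c[0],p[:,1]-c[1])<.055]
    t=p[(p[:,2]>e+.015)&(p[:,2]<e+.06)]
    top=t[t[:,2]>e+.043]
    b=p[(p[:,2]>w-.008)&(p[:,2]<w+.006)]
    bw=p[(p[:,2]>.01)&(p[:,2]<w+.006)]
    for nm,q in(('tab',t),('tabtop',top),('boxtop',b),('box',bw)):
        if len(q)>4:
            r=cv2.minAreaRect(q[:,:2].astype(np.float32)*1000); print(n,cam,nm,len(q),np.round(r[0],1),np.round(r[1],1),round(r[2],1),'med',np.round(np.median(q,0),4))
for cam in P:
    p=P[cam]; q=p[(abs(p[:,2]-.147)<.008)&(p[:,0]>.40)&(p[:,0]<.64)&(p[:,1]>.25)&(p[:,1]<.33)]
    for i in range(3):
        f=np.polyfit(q[:,0],q[:,1],1); res=q[:,1]-np.polyval(f,q[:,0]); q=q[abs(res)<.012-.002*i]
    print(cam,'bar',f,len(q),res.std(),np.percentile(q[:,0],[1,99]))
    for x in np.arange(.41,.64,.02):
        s=q[abs(q[:,0]-x)<.01]
        if len(s): print(round(x,2),len(s),np.round(np.median(s,0),4),round(s[:,2].max(),4),end=' | ')
    print()
    q=p[(p[:,2]>.155)&(p[:,2]<.175)&(p[:,0]>.58)&(p[:,0]<.66)&(p[:,1]>.25)&(p[:,1]<.33)]
    r=cv2.minAreaRect(q[:,:2].astype(np.float32)*1000);print('post',r,np.median(q,0))
im=cv2.imread('pics/top0.png')[195:265,310:450];a=cv2.resize(im,None,fx=5,fy=5,interpolation=cv2.INTER_CUBIC)
im=cv2.imread('pics/scene0.png')[125:240,320:430];b=cv2.resize(im,None,fx=5,fy=5,interpolation=cv2.INTER_CUBIC)
cv2.imwrite('pics/c1.png',a);cv2.imwrite('pics/c2.png',b)
```

```text
l top tab 62 [ 451.5 -129.5] [14.6 22.5] 86.0 med [ 0.4488 -0.1283  0.1415]
l top tabtop 43 [ 451.8 -129.8] [13.7 22.1] 84.1 med [ 0.4511 -0.1299  0.1428]
l top boxtop 225 [ 450.1 -130. ] [63.8 44.7] 84.4 med [ 0.4465 -0.1177  0.064 ]
l top box 260 [ 450.7 -129.5] [64.2 45.8] 87.1 med [ 0.4466 -0.1155  0.0636]
l scene tab 102 [ 448.6 -126.1] [22.8 16.9] 1.0 med [ 0.4471 -0.1229  0.1302]
l scene tabtop 34 [ 449.1 -127.7] [13.8 20.8] 87.8 med [ 0.4483 -0.1251  0.1411]
l scene boxtop 172 [ 448.5 -126.9] [64.9 45.9] 88.2 med [ 0.4431 -0.1115  0.0624]
l scene box 393 [ 448.9 -125.9] [69.2 47. ] 87.5 med [ 0.443  -0.099   0.0501]
m top tab 68 [ 461.6 -261.7] [21.7 13.9] 18.1 med [ 0.4605 -0.2594  0.1334]
m top tabtop 43 [ 462.  -261.9] [21.4 13.8] 12.7 med [ 0.4607 -0.2616  0.1353]
m top boxtop 140 [ 461.4 -262.8] [45.  51.2] 15.2 med [ 0.4522 -0.2499  0.0498]
m top box 182 [ 461.3 -262.6] [45.1 51.3] 15.5 med [ 0.452  -0.2466  0.0487]
m scene tab 85 [ 458.2 -259.1] [21.7 17.2] 6.3 med [ 0.4584 -0.2566  0.1221]
m scene tabtop 25 [ 458.4 -259.2] [20.5 15.3] 1.4 med [ 0.4585 -0.2577  0.1341]
[... 1388 characters left out ...]
 [0.62982813 0.27484238 0.16142371]
scene bar [-0.10328765  0.34587789] 473 0.003891737399432821 [0.42811323 0.62916193]
0.43 30 [0.4335 0.3037 0.1499] 0.1549 | 0.45 48 [0.4498 0.3004 0.148 ] 0.1522 | 0.47 48 [0.4695 0.298  0.1478] 0.1499 | 0.49 46 [0.4901 0.2947 0.1476] 0.1512 | 0.51 43 [0.5098 0.2929 0.1475] 0.1508 | 0.53 46 [0.5303 0.2909 0.1481] 0.1517 | 0.55 39 [0.5507 0.2878 0.1477] 0.1503 | 0.57 47 [0.5713 0.2869 0.1479] 0.1547 | 0.59 50 [0.5887 0.2865 0.1509] 0.155 | 0.61 39 [0.6098 0.2805 0.1479] 0.1505 | 0.63 37 [0.6245 0.2836 0.1485] 0.1547 | 
post ((612.26708984375, 277.58111572265625), (25.080869674682617, 56.00847244262695), 88.86714172363281) [0.62823745 0.2781359  0.16104133]
```

View pics/c1.png

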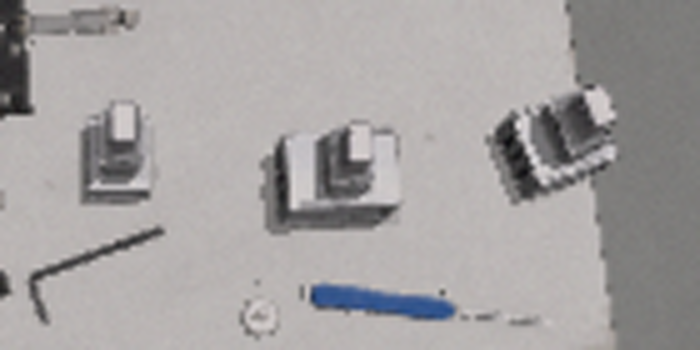

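View pics/c2.png

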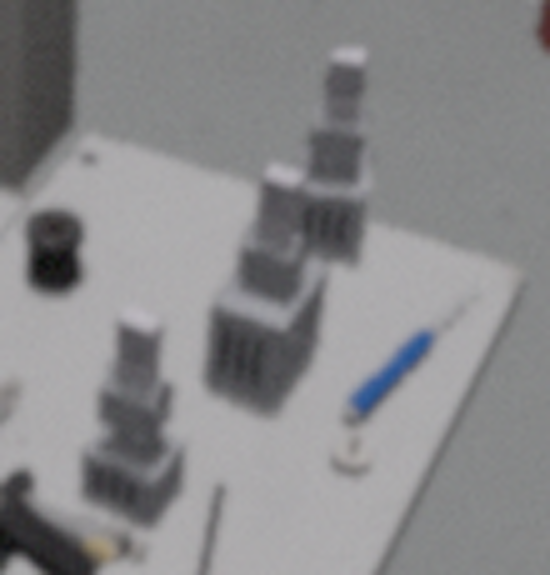

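Run:
```python
from h import *
for cam in('top','scene'):
    d=np.load(cam+'0.npy'); p0=cloud(cam,np.ones_like(d,bool),d)
    off=np.array([.0012,-.0018])*(1 if cam=='top' else -1)
    for n,c,yaw,w in[('l',(.450,-.128),-3.5,.064),('m',(.460,-.261),14.9,.05),('s',(.475,-.002),-4,.036)]:
        a=np.radians(yaw); q=p0.copy(); q[:,:2]-=np.array(c)+off
        q[:,:2]=q[:,:2]@np.array([[np.cos(a),-np.sin(a)],[np.sin(a),np.cos(a)]])
        s=q[(abs(q[:,0])<.03)&(abs(q[:,1])<w/2-.006)&(q[:,2]<w-.006)&(q[:,2]>-.01)]
        print(n,cam,len(s));print(np.round(s[np.argsort(s[:,2])][:: max(1,len(s)//14)]*1000).astype(int).tolist())
        o=q[(abs(q[:,0])<.04)&(abs(q[:,1])<.03)]
        # edges of top wall
        b=o[abs(o[:,2]-w)<.005]; t=o[(o[:,2]>w+.079-.010-.002)]
        print(' topwall x',np.round(np.percentile(b[:,0],[2,98])*1000,1),'y',np.round(np.percentile(b[:,1],[2,98])*1000,1),'tab x',np.round(np.percentile(t[:,0],[3,97])*1000,1),'y',np.round(np.percentile(t[:,1],[3,97])*1000,1))
```

```text
l top 91
[[-27, -2, -6], [-24, 23, -3], [-27, 20, -2], [-28, 8, -1], [-25, 2, 0], [-28, 2, 0], [-16, -4, 1], [-16, 20, 1], [-28, 23, 2], [-25, 11, 3], [-23, -4, 3], [-17, -25, 3], [-29, -12, 4], [-19, 17, 5], [-20, 11, 6], [-20, 9, 8]]
 topwall x [-22.6  20.8] y [-29.2  29. ] tab x [-10.4   9. ] y [-6.5  6.7]
m top 57
[[-28, 2, -7], [-23, -3, -4], [30, -18, -3], [27, 13, -2], [-24, 5, -1], [-27, -10, -1], [-30, -18, 0], [-26, -16, 1], [-20, -19, 1], [-28, -3, 1], [-21, 8, 2], [29, -7, 3], [-21, -1, 4], [-23, -14, 5], [-19, 5, 7]]
 topwall x [-22.   22.1] y [-24.1  24.9] tab x [-9.5 10.5] y [-5.5  7.3]
s top 33
[[-23, 0, -8], [-17, -6, -4], [-27, -9, 0], [-24, -3, 0], [-24, -6, 1], [-24, -9, 1], [-24, 3, 2], [-21, 0, 2], [-25, -12, 3], [-18, 3, 3], [-24, 6, 3], [-22, 6, 4], [-19, 6, 4], [-19, -3, 4], [-22, -3, 5], [-19, -12, 5], [-22, -6, 7]]
 topwall x [-21.5  21. ] y [-17.4  15.7] tab x [-10.3  10.9] y [-5.3  6. ]
l scene 83
[[24, 25, -4], [-29, 14, -3], [-26, -13, -2], [-27, -17, -1], [-20, -12, -1], [-16, -19, 0], [-24, 25, 0], [-25, 20, 0], [-19, -20, 0], [-23, 22, 1], [-16, -12,
[... 235 characters left out ...]
-26, 12, -1], [-25, -2, -1], [-28, -3, -1], [-27, -8, 0], [-29, 7, 0], [-26, 8, 0], [-27, -16, 1], [-30, -16, 2], [-28, 5, 2], [-25, 6, 2], [-20, 19, 3], [-13, 18, 6], [-16, 18, 6], [-19, 18, 10], [-21, 17, 23], [2, 17, 26], [-18, 17, 42], [-3, 17, 43]]
 topwall x [-23.1  20.8] y [-25.1  22.4] tab x [-10.3  10.1] y [-5.3  6.5]
s scene 39
[[-22, -4, -3], [-29, -3, -3], [-30, 10, -3], [-26, 8, -2], [-28, 7, -2], [-24, -7, -2], [-25, -4, -1], [-23, 3, -1], [-25, 2, -1], [-13, -8, -1], [-29, -9, 0], [28, 9, 0], [-16, -9, 0], [-18, -5, 1], [-19, 3, 1], [-22, -3, 1], [-15, -11, 2], [-20, -1, 2], [-22, -10, 3], [-17, -2, 3]]
 topwall x [-22.2  21.4] y [-17.6  16.3] tab x [-10.4  10.1] y [-6.7  6.3]
```

```bash
cat >> h.py <<'E'
def go(*T):
    s=ctrl.get_state(); r=R.from_quat(s['tool_rot']); m=r.as_matrix(); y0=np.arctan2(m[1,0],m[0,0])
    print('t',round(s['t'],2),'pos',np.round(s['tool_pos'],4),'yaw',round(np.degrees(y0),2),'zax',np.round(m[:,2],4),'F',np.round(s['contact_force'],2),'M',np.round(s['moment'],2),'w',round(s['grip_width'],4),'gf',round(s['grip_force'],1),'q',np.round(s['joint_positions'],2))
    for t in T:
        d=m.T@(np.array(t[:3])-s['tool_pos']); print('->',np.round(d*100,2),'turn',round(y0-np.radians(t[3]),3))
E
python3 -c "
from h import *
go((.45,-.128,.2,-3.5))"
```

```text
t 1.6 pos [ 0.227  -0.6091  0.2147] yaw 20.44 zax [-0. -0. -1.] F [0.25 0.33 0.56] M [0.02 0.05 0.02] w 0.0952 gf 0.0 q [-1.3   0.12  1.65 -0.    1.37 -0.08]
-> [ 37.7  -37.29   1.46] turn 0.418
```

Emit:
jog_arm(
  motion=[
    [37.7,-37.3,1.5,0.418],
    [37.7,-37.3,1.5,0.418],
    [37.7,-37.3,1.5,0.418],
    [37.7,-37.3,1.5,0.418],
    [37.7,-37.3,1.5,0.418],
    [37.7,-37.3,1.5,0.418],
    [37.7,-37.3,1.5,0.418],
    [37.7,-37.3,1.5,0.418],
  ],
  hand=1,
  force=25,
)

```text
t: 2.4
tool_pos: [0.3956, -0.2445, 0.2037]
tool_rot: [1.0, -0.031, 0.0, 0.0]
contact_force: [0.5, 0.1, -0.0]
grip_width: 0.0955
grip_force: 0.0
```

```bash
python3 -c "
from h import *
go((.45,-.128,.2,-3.5))"
```

```text
t 2.4 pos [ 0.3956 -0.2445  0.2037] yaw -3.54 zax [ 1.e-03 -6.e-04 -1.e+00] F [ 0.49  0.15 -0.03] M [ 0.04 -0.02  0.  ] w 0.0955 gf 0.0 q [-0.67 -0.3   2.06  0.    1.38  0.96]
-> [  4.71 -11.96   0.36] turn -0.001
```

Emit:
jog_arm(
  motion=[
    [4.7,-12.0,0.4,0],
    [4.7,-12.0,0.4,0],
    [4.7,-12.0,0.4,0],
    [4.7,-12.0,0.4,0],
    [4.7,-12.0,0.4,0],
  ],
)

```text
t: 2.9
tool_pos: [0.4494, -0.1291, 0.1994]
tool_rot: [1.0, -0.03, -0.0, 0.0]
contact_force: [0.1, -0.9, 0.2]
grip_width: 0.0954
grip_force: 0.0
```

Run:
```python
from h import *
go((.45,-.128,.109,-3.5))
def look(tag):
    im,d=ctrl.get_image('top');a=cv2.resize(im[150:300,280:480,::-1],None,fx=4,fy=4,interpolation=cv2.INTER_CUBIC);cv2.imwrite(f'pics/{tag}.png',a)
look('g1')
```

```text
t 2.9 pos [ 0.4494 -0.1291  0.1994] yaw -3.41 zax [-1.e-04 -5.e-04 -1.e+00] F [ 0.12 -0.87  0.24] M [ 0.03  0.   -0.03] w 0.0954 gf 0.0 q [-0.39 -0.29  2.06 -0.    1.37  1.24]
-> [ 0.05 -0.12  9.04] turn 0.002
```

Emit:
jog_arm(
  motion=[
    [0,-0.1,3,0],
    [0,-0.1,6,0],
    [0,-0.1,8,0],
    [0,-0.1,9,0],
    [0,-0.1,9,0],
  ],
)

```text
t: 3.45
tool_pos: [0.4481, -0.129, 0.1079]
tool_rot: [1.0, -0.032, -0.001, -0.0]
contact_force: [-0.6, 0.1, 0.4]
grip_width: 0.0953
grip_force: 0.0
```

Emit:
jog_arm(
  motion=[
    [0,0,0,0],
    [0,0,0,0],
    [0,0,0,0],
    [0,0,0,0],
    [0,0,0,0],
    [0,0,0,0],
    [0,0,0,0],
    [0,0,0,0],
  ],
  hand=-1,
  force=30,
)

```text
t: 4.25
tool_pos: [0.4494, -0.1283, 0.1093]
tool_rot: [1.0, -0.031, -0.0, -0.0]
contact_force: [0.5, -0.1, -0.4]
grip_width: 0.0366
grip_force: 0.0
```

Run:
```python
from h import *
go()
```

```text
t 4.25 pos [ 0.4494 -0.1283  0.1093] yaw -3.5 zax [-1.e-04  1.e-04 -1.e+00] F [ 0.5  -0.15 -0.41] M [ 0.04  0.05 -0.04] w 0.0366 gf 0.0 q [-0.39 -0.2   2.15  0.    1.19  1.24]
```

Emit:
jog_arm(
  motion=[
    [0,0,0,0],
    [0,0,0,0],
    [0,0,0,0],
    [0,0,0,0],
    [0,0,0,0],
    [0,0,0,0],
  ],
)

```text
t: 4.85
tool_pos: [0.4493, -0.1283, 0.1092]
tool_rot: [1.0, -0.031, -0.0, -0.0]
contact_force: [-0.6, 0.2, -1.5]
grip_width: 0.0138
grip_force: 30.0
```

Run:
```python
from h import *
go()
```

```text
t 4.85 pos [ 0.4493 -0.1283  0.1092] yaw -3.5 zax [-3.e-04  1.e-04 -1.e+00] F [-0.58  0.16 -1.45] M [0.06 0.03 0.03] w 0.0138 gf 30.0 q [-0.39 -0.2   2.15 -0.    1.19  1.24]
```

Emit:
jog_arm(
  motion=[
    [0,0,-3,0],
    [0,0,-7,0],
    [0,0,-11,0],
    [0,0,-13,0],
    [0,0,-13,0],
  ],
)

```text
t: 5.35
tool_pos: [0.4514, -0.1292, 0.2436]
tool_rot: [1.0, -0.031, 0.004, 0.001]
contact_force: [-0.0, -0.3, -1.0]
grip_width: 0.0142
grip_force: 30.0
```

Run:
```python
from h import *
go((.375,.307,.235,-7.2))
```

```text
t 5.35 pos [ 0.4514 -0.1292  0.2436] yaw -3.51 zax [ 0.0072 -0.0029 -1.    ] F [-0.03 -0.32 -0.97] M [ 0.02 -0.    0.01] w 0.0142 gf 30.0 q [-0.39 -0.31  2.01  0.    1.44  1.24]
-> [-10.3  -43.07   0.67] turn 0.064
```

Emit:
jog_arm(
  motion=[
    [-10.1,-43,0.4,0.065],
    [-10.1,-43,0.4,0.065],
    [-10.1,-43,0.4,0.065],
    [-10.1,-43,0.4,0.065],
    [-10.1,-43,0.4,0.065],
    [-10.1,-43,0.4,0.065],
    [-10.1,-43,0.4,0.065],
    [-10.1,-43,0.4,0.065],
  ],
)

```text
t: 6.15
tool_pos: [0.3803, 0.2674, 0.2334]
tool_rot: [0.998, -0.063, -0.001, 0.001]
contact_force: [1.6, 0.7, -1.2]
grip_width: 0.0138
grip_force: 30.0
```

Run:
```python
from h import *
go((.375,.307,.175,-7.2))
```

```text
t 6.15 pos [0.3803 0.2674 0.2334] yaw -7.21 zax [-0.0022 -0.0014 -1.    ] F [ 1.65  0.69 -1.24] M [ 0.08 -0.02 -0.02] w 0.0138 gf 30.0 q [ 0.5  -0.31  2.02 -0.    1.43  2.19]
-> [-1.01 -3.87  5.84] turn -0.0
```

Emit:
jog_arm(
  motion=[
    [-1,-3.5,1,0],
    [-1,-3.9,3,0],
    [-1,-3.9,5,0],
    [-1,-3.9,5.9,0],
    [-1,-3.9,5.9,0],
    [-1,-3.9,5.9,0],
  ],
)

```text
t: 6.75
tool_pos: [0.377, 0.3055, 0.1766]
tool_rot: [0.998, -0.063, -0.0, 0.0]
contact_force: [-0.1, -0.3, -0.7]
grip_width: 0.0138
grip_force: 30.0
```

Run:
```python
from h import *
go((.375,.307,.175,-7.2))
for cam in('scene','top'):
    im,d=ctrl.get_image(cam);cv2.imwrite(f'pics/{cam}1.png',im[:,:,::-1]);np.save(cam+'1.npy',d)
    p=cloud(cam,np.ones_like(d,bool),d)
    g=p[(p[:,2]>.17)&(p[:,2]<.215)&(abs(p[:,0]-.375)<.02)&(abs(p[:,1]-.307)<.06)]
    for z in (.17,.18,.19,.20,.21): 
        h=g[abs(g[:,2]-z)<.005]; print(cam,z,len(h),np.round(h.min(0),3) if len(h) else '',np.round(h.max(0),3) if len(h) else '')
    b=p[(abs(p[:,0]-.375)<.03)&(abs(p[:,1]-.307)<.045)]
    t=b[abs(b[:,2]-.130)<.006]
    if len(t)>5:print('boxtop',len(t),cv2.minAreaRect(t[:,:2].astype(np.float32)*1000),np.median(t,0))
    f=b[(b[:,2]>.07)&(b[:,2]<.125)];
    if len(f)>5:print('box',len(f),np.round(np.percentile(f,[2,50,98],axis=0),4).tolist())
    q=p[(abs(p[:,2]-.148)<.008)&(p[:,0]>.44)&(p[:,0]<.57)&(p[:,1]>.26)&(p[:,1]<.32)]
    f=np.polyfit(q[:,0]-.5,q[:,1],1);print('bar',f,len(q))
```

```text
t 6.75 pos [0.377  0.3055 0.1766] yaw -7.27 zax [-3.e-04 -2.e-04 -1.e+00] F [-0.09 -0.3  -0.67] M [ 0.05 -0.04  0.03] w 0.0138 gf 30.0 q [ 0.57 -0.22  2.05  0.    1.32  2.27]
-> [-0.22 -0.12  0.16] turn -0.001
scene 0.17 11 [0.362 0.297 0.17 ] [0.367 0.312 0.175]
scene 0.18 33 [0.363 0.298 0.176] [0.38  0.32  0.185]
scene 0.19 30 [0.362 0.295 0.186] [0.376 0.323 0.194]
scene 0.2 21 [0.365 0.304 0.195] [0.373 0.324 0.205]
scene 0.21 13 [0.365 0.312 0.208] [0.379 0.325 0.215]
boxtop 370 ((376.4026184082031, 307.3221130371094), (64.73977661132812, 45.71611022949219), 82.95179748535156) [0.36710554 0.3241592  0.13044059]
box 371 [[0.3506, 0.2783, 0.0702], [0.3702, 0.3371, 0.0938], [0.4013, 0.3411, 0.123]]
bar [-0.12419396  0.29362444] 178
top 0.17 0  
top 0.18 0  
top 0.19 0  
top 0.2 0  
top 0.21 0  
boxtop 21 ((391.56890869140625, 285.3739318847656), (13.590846061706543, 16.091655731201172), 79.25371551513672) [0.39397892 0.28294347 0.13223966]
bar [-0.12116803  0.28939408] 181
```

Run:
```python
from h import *
a=np.radians(-7.25);M=np.array([[np.cos(a),-np.sin(a)],[np.sin(a),np.cos(a)]])
for cam in('top','scene'):
    d=np.load(cam+'1.npy');p=cloud(cam,np.ones_like(d,bool),d); q=p.copy(); q[:,:2]=(p[:,:2]-[.377,.3055])@M
    b=q[(abs(q[:,2]-.131)<.005)&(abs(q[:,0])<.03)&(abs(q[:,1])<.04)]
    print(cam,len(b),'x',np.round(np.sort(b[:,0])[[0,2,-3,-1]]*1000,1),'y',np.round(np.sort(b[:,1])[[0,2,-3,-1]]*1000,1),'z',np.median(b[:,2]))
    e=q[(q[:,0]>.06)&(q[:,0]<.17)&(abs(q[:,2]-.148)<.009)&(abs(q[:,1])<.03)]
    for x0 in(.07,.09,.11,.13,.15):
        s=e[abs(e[:,0]-x0)<.01]; print('bar y',x0,len(s),np.round(np.percentile(s[:,1],[5,50,95])*1000,1),'z',np.round(np.median(s[:,2]),4))
    t=q[(q[:,0]>.03)&(q[:,0]<.07)&(abs(q[:,1])<.015)&(q[:,2]>.14)&(q[:,2]<.17)]; print('tip',np.round(t[np.argsort(t[:,0])][:6]*1000,1).tolist())
```

```text
top 21 x [ 8.5 11.6 24.5 24.7] y [-25.4 -23.4 -14.6 -11.8] z 0.1322396644618764
bar y 0.07 29 [-4.7 -0.8  4.3] z 0.1492
bar y 0.09 29 [-4.2 -0.5  4.5] z 0.1487
bar y 0.11 27 [-4.6 -0.9  3.1] z 0.1496
bar y 0.13 28 [-4.  -0.5  4.2] z 0.15
bar y 0.15 28 [-4.6 -0.6  4.5] z 0.1487
tip [[51.9, 2.9, 160.2], [52.0, 0.4, 159.7], [52.2, -2.0, 159.0], [52.7, -4.0, 156.2], [54.9, 1.2, 157.5], [55.0, -4.2, 158.3]]
scene 362 x [-23.8 -23.6  21.   21.9] y [-30.7 -30.5  33.6  34.1] z 0.13046677570614723Traceback (most recent call last):
  File "<stdin>", line 9, in <module>
    return _quantile_unchecked(
        a, q, axis, out, overwrite_input, method, keepdims, weights)
    return _ureduce(a,
                    func=_quantile_ureduce_func,
    ...<5 lines>...
                    overwrite_input=overwrite_input,
                    method=method)
    r = func(a, **kwargs)
    result = _quantile(arr,
                       quantiles=q,
    ...<2 lines>...
                       out=out,
                       weights=wgt)
    slices_having_nans = np.isnan(arr[-1, ...])
                                  ~~~^^^^^^^^^
IndexError: index -1 is out of bounds for axis 0 with size 0
```

View pics/scene1.png

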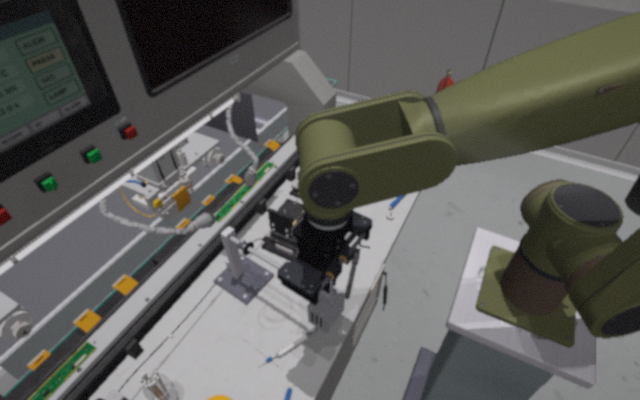

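Emit:
jog_arm(
  motion=[
    [1,-0.05,0.2,0],
    [2.5,-0.05,0.2,0],
    [3.5,-0.05,0.2,0],
    [4.5,-0.05,0.2,0],
    [5.5,-0.05,0.2,0],
    [6,-0.05,0.2,0],
    [6,-0.05,0.2,0],
  ],
)

```text
t: 7.55
tool_pos: [0.4372, 0.2986, 0.1746]
tool_rot: [0.998, -0.063, -0.0, 0.0]
contact_force: [1.0, 0.8, -2.2]
grip_width: 0.014
grip_force: 30.0
```

Run:
```python
from h import *
go()
```

```text
t 7.55 pos [0.4372 0.2986 0.1746] yaw -7.28 zax [-4.e-04 -1.e-04 -1.e+00] F [ 0.96  0.83 -2.16] M [0.05 0.04 0.  ] w 0.014 gf 30.0 q [ 0.5  -0.12  1.96  0.    1.3   2.2 ]
```

Emit:
jog_arm(
  motion=[
    [1,0,0,0],
    [2,0,0,0],
    [3,0,0,0],
    [4,0,0,0],
    [4,0,0,0],
  ],
)

```text
t: 8.05
tool_pos: [0.4775, 0.2935, 0.1748]
tool_rot: [0.998, -0.064, 0.0, -0.0]
contact_force: [0.3, -1.1, -1.5]
grip_width: 0.0139
grip_force: 30.0
```

Emit:
jog_arm(
  motion=[
    [0,0,0.3,0],
    [0,0,0.7,0],
    [0,0,1.0,0],
    [0,0,1.2,0],
    [0,0,1.2,0],
  ],
)

```text
t: 8.55
tool_pos: [0.4757, 0.2936, 0.1621]
tool_rot: [0.998, -0.063, -0.0, 0.0]
contact_force: [0.9, 0.4, -0.8]
grip_width: 0.0139
grip_force: 30.0
```

Run:
```python
from h import *
go()
```

```text
t 8.55 pos [0.4757 0.2936 0.1621] yaw -7.22 zax [-8.e-04 -4.e-04 -1.e+00] F [ 0.92  0.44 -0.81] M [ 0.05 -0.01 -0.02] w 0.0139 gf 30.0 q [ 0.46 -0.04  1.91 -0.    1.27  2.15]
```

Emit:
jog_arm(
  motion=[
    [1.5,0,0.1,0],
    [3,0,0.1,0],
    [4.5,0,0.1,0],
    [5.5,0,0.1,0],
    [6.3,0,0.1,0],
    [6.5,0,0.1,0],
    [6.5,0,0.1,0],
  ],
)

```text
t: 9.25
tool_pos: [0.5409, 0.2854, 0.1616]
tool_rot: [0.998, -0.063, -0.0, 0.0]
contact_force: [-0.2, 0.2, -2.1]
grip_width: 0.0139
grip_force: 30.0
```

Emit:
jog_arm(
  motion=[
    [0.2,0,0,0],
    [0.4,0,0,0],
    [0.4,0,0,0],
  ],
)

```text
t: 9.55
tool_pos: [0.5446, 0.2851, 0.1618]
tool_rot: [0.998, -0.063, 0.0, -0.0]
contact_force: [-0.2, -0.2, -1.7]
grip_width: 0.0138
grip_force: 30.0
```

Emit:
jog_arm(
  motion=[
    [0.3,0,0,0],
    [0.6,0,0,0],
    [0.6,0,0,0],
  ],
)

```text
t: 9.85
tool_pos: [0.551, 0.2842, 0.1618]
tool_rot: [0.998, -0.063, 0.0, -0.0]
contact_force: [-0.9, -1.0, -1.1]
grip_width: 0.0139
grip_force: 30.0
```

Emit:
jog_arm(
  motion=[
    [0.2,0,0,0],
    [0.4,0,0,0],
    [0.4,0,0,0],
  ],
)

```text
t: 10.15
tool_pos: [0.5548, 0.2837, 0.1617]
tool_rot: [0.998, -0.063, 0.0, -0.0]
contact_force: [0.7, -0.6, -1.7]
grip_width: 0.0134
grip_force: 30.0
```

Emit:
jog_arm(
  motion=[
    [0.2,0,0,0],
    [0.4,0,0,0],
    [0.4,0,0,0],
  ],
)

```text
t: 10.45
tool_pos: [0.5579, 0.2834, 0.1617]
tool_rot: [0.998, -0.063, -0.001, 0.0]
contact_force: [-4.3, 0.7, 1.2]
grip_width: 0.0136
grip_force: 30.0
```

Emit:
jog_arm(
  motion=[
    [0.1,0,0,0],
    [0.2,0,0,0],
    [0.2,0,0,0],
    [0.2,0,0,0],
  ],
)

```text
t: 10.85
tool_pos: [0.5592, 0.2832, 0.1617]
tool_rot: [0.998, -0.063, -0.002, 0.0]
contact_force: [-6.9, -0.2, 2.2]
grip_width: 0.014
grip_force: 30.0
```

Emit:
jog_arm(
  motion=[
    [0.05,0,0,0],
    [0.08,0,0,0],
    [0.08,0,0,0],
    [0.08,0,0,0],
    [0.08,0,0,0],
  ],
)

```text
t: 11.35
tool_pos: [0.5597, 0.2832, 0.1617]
tool_rot: [0.998, -0.063, -0.002, 0.0]
contact_force: [-7.7, 0.4, 3.7]
grip_width: 0.0141
grip_force: 30.0
```

Run:
```python
from h import *
go()
```

```text
t 11.35 pos [0.5597 0.2832 0.1617] yaw -7.22 zax [-4.e-03 -1.e-04 -1.e+00] F [-7.75  0.36  3.74] M [0.11 1.51 0.  ] w 0.0141 gf 30.0 q [0.38 0.11 1.75 0.   1.28 2.08]
```

Emit:
jog_arm(
  motion=[
    [-0.1,0,0,0],
    [-0.2,0,0,0],
    [-0.3,0,0.05,0],
    [-0.35,0,0.1,0],
    [-0.35,0,0.1,0],
  ],
)

```text
t: 11.85
tool_pos: [0.5576, 0.2835, 0.1607]
tool_rot: [0.998, -0.063, -0.0, -0.0]
contact_force: [-3.7, -0.2, 1.3]
grip_width: 0.0139
grip_force: 30.0
```

Emit:
jog_arm(
  motion=[
    [0,0,0,0],
    [0,0,0,0],
    [0,0,0,0],
    [0,0,0,0],
    [0,0,0,0],
    [0,0,0,0],
  ],
  hand=0.1,
)

```text
t: 12.45
tool_pos: [0.558, 0.2833, 0.1607]
tool_rot: [0.998, -0.063, 0.0, -0.0]
contact_force: [0.0, -0.1, 0.4]
grip_width: 0.0512
grip_force: 0.0
```

Emit:
jog_arm(
  motion=[
    [0,0,-1,0],
    [0,0,-3,0],
    [0,0,-6,0],
    [0,0,-10,0],
    [0,0,-13,0],
    [-5,4,-13,0],
    [-5,9,-13,0],
    [-5,9,-13,0],
  ],
)

```text
t: 13.25
tool_pos: [0.4958, 0.198, 0.2921]
tool_rot: [0.998, -0.064, 0.001, 0.0]
contact_force: [0.3, 0.6, 0.3]
grip_width: 0.052
grip_force: 0.0
```

Run:
```python
from h import *
go((.4600,-.2605,.19,15))
```

```text
t 13.25 pos [0.4958 0.198  0.2921] yaw -7.32 zax [ 1.8e-03 -6.0e-04 -1.0e+00] F [0.29 0.61 0.28] M [0.05 0.02 0.02] w 0.052 gf 0.0 q [ 0.28 -0.17  1.81 -0.    1.5   1.98]
-> [ 2.28 45.93 10.23] turn -0.39
```

Emit:
jog_arm(
  motion=[
    [2.3,46,9,-0.39],
    [2.3,46,9,-0.39],
    [2.3,46,9,-0.39],
    [2.3,46,9,-0.39],
    [2.3,46,9,-0.39],
    [2.3,46,9,-0.39],
    [2.3,46,9,-0.39],
    [2.3,46,9,-0.39],
  ],
  hand=0.3,
)

```text
t: 14.05
tool_pos: [0.4679, -0.1844, 0.2164]
tool_rot: [0.991, 0.131, 0.001, 0.0]
contact_force: [1.3, -0.4, -0.2]
grip_width: 0.0618
grip_force: 0.0
```

Run:
```python
from h import *
go((.4600,-.2605,.19,15))
im,d=ctrl.get_image('scene');cv2.imwrite('pics/s2.png',im[190:340,170:370,::-1].repeat(4,0).repeat(4,1))
p=cloud('scene',np.ones_like(d,bool),d)-[-.001,.0016,0]
a=np.radians(-7.2);M=np.array([[np.cos(a),-np.sin(a)],[np.sin(a),np.cos(a)]])
q=p.copy();q[:,:2]=(p[:,:2]-[.556,.2835])@M
t=q[(q[:,2]>.18)&(q[:,2]<.205)&(abs(q[:,0])<.03)&(abs(q[:,1])<.03)]
print('tab',len(t),cv2.minAreaRect(t[:,:2].astype(np.float32)*1000),t[:,2].max())
b=q[(abs(q[:,2]-.115)<.005)&(abs(q[:,0])<.04)&(abs(q[:,1])<.045)]
print('box',len(b),cv2.minAreaRect(b[:,:2].astype(np.float32)*1000))
```

```text
t 14.05 pos [ 0.4679 -0.1844  0.2164] yaw 15.1 zax [ 2.1e-03 -6.0e-04 -1.0e+00] F [ 1.3  -0.4  -0.24] M [0.   0.03 0.03] w 0.0618 gf 0.0 q [-0.48 -0.21  1.97  0.    1.38  0.82]
-> [-2.75  7.14  2.64] turn 0.002
tab 96 ((0.9022321701049805, 0.03013324737548828), (14.311735153198242, 21.47017478942871), 89.3277359008789) 0.1946882534468093
box 300 ((-0.49207305908203125, 0.9086990356445312), (66.00137329101562, 45.122039794921875), 88.26860046386719)
```

Emit:
jog_arm(
  motion=[
    [-2.7,7.1,2.6,0],
    [-2.7,7.1,2.6,0],
    [-2.7,7.1,2.6,0],
    [-2.7,7.1,2.6,0],
    [-2.7,7.1,2.6,0],
  ],
)

```text
t: 14.6
tool_pos: [0.4609, -0.2572, 0.1906]
tool_rot: [0.991, 0.132, 0.001, 0.0]
contact_force: [0.2, 0.2, -0.5]
grip_width: 0.0619
grip_force: 0.0
```

Run:
```python
from h import *
go((.4597,-.2604,.102,15))
```

```text
t 14.6 pos [ 0.4609 -0.2572  0.1906] yaw 15.17 zax [ 1.1e-03 -2.0e-04 -1.0e+00] F [ 0.16  0.16 -0.51] M [0.   0.02 0.  ] w 0.0619 gf 0.0 q [-0.61 -0.13  1.95  0.    1.33  0.7 ]
-> [-0.21  0.27  8.86] turn 0.003
```

Emit:
jog_arm(
  motion=[
    [-0.2,0.3,3,0],
    [-0.2,0.3,6,0],
    [-0.2,0.3,8,0],
    [-0.2,0.3,8.9,0],
    [-0.2,0.3,8.9,0],
    [-0.2,0.3,8.9,0],
  ],
)

```text
t: 15.2
tool_pos: [0.4601, -0.2613, 0.1022]
tool_rot: [0.991, 0.132, 0.001, 0.001]
contact_force: [0.7, 0.5, 0.3]
grip_width: 0.0621
grip_force: 0.0
```

Emit:
jog_arm(
  motion=[
    [0,0,0,0],
    [0,0,0,0],
    [0,0,0,0],
    [0,0,0,0],
    [0,0,0,0],
    [0,0,0,0],
    [0,0,0,0],
    [0,0,0,0],
  ],
  hand=-1,
)

```text
t: 16.0
tool_pos: [0.4589, -0.2612, 0.1005]
tool_rot: [0.991, 0.131, -0.0, -0.0]
contact_force: [0.3, 0.6, -1.1]
grip_width: 0.0134
grip_force: 30.0
```

Run:
```python
from h import *
go()
```

```text
t 16.0 pos [ 0.4589 -0.2612  0.1005] yaw 15.11 zax [-4.e-04  3.e-04 -1.e+00] F [ 0.3   0.63 -1.09] M [ 0.02  0.01 -0.01] w 0.0134 gf 30.0 q [-0.62 -0.04  2.02  0.    1.16  0.69]
```

Emit:
jog_arm(
  motion=[
    [0,0,-2,0],
    [0,0,-6,0],
    [0,0,-11,0],
    [0,0,-14,0],
    [0,0,-14,0],
  ],
)

```text
t: 16.5
tool_pos: [0.4615, -0.263, 0.2472]
tool_rot: [0.991, 0.132, 0.004, 0.004]
contact_force: [0.6, -0.3, 0.1]
grip_width: 0.0138
grip_force: 30.0
```

Run:
```python
from h import *
go((.375,.3065,.2305,-7.2))
```

```text
t 16.5 pos [ 0.4615 -0.263   0.2472] yaw 15.12 zax [ 0.0089 -0.0063 -0.9999] F [ 0.63 -0.27  0.07] M [ 0.06 -0.01 -0.01] w 0.0138 gf 30.0 q [-0.62 -0.17  1.88  0.    1.42  0.69]
-> [  6.49 -57.25   1.24] turn 0.39
```

Emit:
jog_arm(
  motion=[
    [6.7,-57,1,0.39],
    [6.7,-57,1,0.39],
    [6.7,-57,1,0.39],
    [6.7,-57,1,0.39],
    [6.7,-57,1,0.39],
    [6.7,-57,1,0.39],
    [6.7,-57,1,0.39],
    [6.7,-57,1,0.39],
  ],
)

```text
t: 17.3
tool_pos: [0.3997, 0.1328, 0.2323]
tool_rot: [0.998, -0.063, -0.001, 0.0]
contact_force: [0.8, -0.3, -1.3]
grip_width: 0.0139
grip_force: 30.0
```

Run:
```python
from h import *
go((.375,.3065,.2105,-7.2))
```

```text
t 17.3 pos [0.3997 0.1328 0.2323] yaw -7.25 zax [-1.4e-03 -3.0e-04 -1.0e+00] F [ 0.77 -0.32 -1.27] M [ 0.01 -0.02 -0.01] w 0.0139 gf 30.0 q [ 0.19 -0.42  2.11 -0.    1.46  1.89]
-> [ -4.64 -16.92   2.18] turn -0.001
```

Emit:
jog_arm(
  motion=[
    [-4.6,-4,0,0],
    [-4.6,-9,1,0],
    [-4.6,-13.5,2,0],
    [-4.6,-16,2,0],
    [-4.6,-16.5,4,0],
    [-4.6,-16.5,5,0],
    [-4.6,-16.5,5.5,0],
    [-4.6,-16.5,5.5,0],
  ],
)

```text
t: 18.1
tool_pos: [0.3755, 0.2994, 0.1773]
tool_rot: [0.998, -0.064, -0.001, 0.001]
contact_force: [-0.3, 0.3, -0.8]
grip_width: 0.0139
grip_force: 30.0
```

Run:
```python
from h import *
go((.375,.3065,.1725,-7.2))
```

```text
t 18.1 pos [0.3755 0.2994 0.1773] yaw -7.29 zax [-0.0024 -0.0016 -1.    ] F [-0.32  0.3  -0.8 ] M [-0.    0.06 -0.03] w 0.0139 gf 30.0 q [ 0.56 -0.23  2.06 -0.    1.32  2.26]
-> [-0.14 -0.7   0.48] turn -0.002
```

Emit:
jog_arm(
  motion=[
    [0,-0.6,0.4,0],
    [0,-0.6,0.4,0],
    [0,-0.6,0.4,0],
    [0,-0.6,0.4,0],
  ],
)

```text
t: 18.5
tool_pos: [0.3773, 0.3065, 0.1754]
tool_rot: [0.998, -0.063, 0.0, -0.0]
contact_force: [0.8, -0.2, -0.9]
grip_width: 0.0139
grip_force: 30.0
```

Run:
```python
from h import *
go((.375,.3065,.1725,-7.2),(.437,.2987,.1725,-7.2),(.476,.2937,.1725,-7.2))
```

```text
t 18.5 pos [0.3773 0.3065 0.1754] yaw -7.25 zax [ 8.e-04  5.e-04 -1.e+00] F [ 0.8  -0.19 -0.85] M [ 0.05  0.03 -0.04] w 0.0139 gf 30.0 q [ 0.57 -0.22  2.05 -0.    1.31  2.27]
-> [-0.23  0.03  0.29] turn -0.001
-> [6.02 0.02 0.29] turn -0.001
-> [9.95 0.02 0.3 ] turn -0.001
```

Emit:
jog_arm(
  motion=[
    [1,0,0.2,0],
    [2.3,0,0.3,0],
    [3.6,0,0.3,0],
    [4.9,0,0.3,0],
    [6.2,0,0.3,0],
    [7.5,0,0.3,0],
    [8.8,0,0.3,0],
    [9.8,0,0.3,0],
  ],
)

```text
t: 19.3
tool_pos: [0.4755, 0.2939, 0.1718]
tool_rot: [0.998, -0.063, 0.0, 0.0]
contact_force: [-0.8, -0.1, -0.7]
grip_width: 0.0135
grip_force: 30.0
```

Run:
```python
from h import *
go((.476,.2937,.1595,-7.2))
```

```text
t 19.3 pos [0.4755 0.2939 0.1718] yaw -7.25 zax [ 0.e+00 -1.e-04 -1.e+00] F [-0.76 -0.13 -0.68] M [0.07 0.04 0.  ] w 0.0135 gf 30.0 q [ 0.46 -0.05  1.9  -0.    1.29  2.16]
-> [0.05 0.02 1.23] turn -0.001
```

Emit:
jog_arm(
  motion=[
    [0,0,0.4,0],
    [0,0,0.8,0],
    [0,0,1.2,0],
    [0,0,1.2,0],
    [1,0,1.2,0],
    [2,0,1.2,0],
    [3,0,1.2,0],
    [3,0,1.2,0],
  ],
)

```text
t: 20.1
tool_pos: [0.5055, 0.2901, 0.1601]
tool_rot: [0.998, -0.064, 0.0, -0.0]
contact_force: [0.3, 0.1, -1.2]
grip_width: 0.0138
grip_force: 30.0
```

Emit:
jog_arm(
  motion=[
    [0.4,0,0,0],
    [0.8,0,0,0],
    [1.2,0,0,0],
    [1.2,0,0,0],
  ],
)

```text
t: 20.5
tool_pos: [0.5163, 0.2888, 0.1599]
tool_rot: [0.998, -0.063, 0.0, -0.0]
contact_force: [-0.9, -0.4, 0.0]
grip_width: 0.0137
grip_force: 30.0
```

Run:
```python
from h import *
go()
```

```text
t 20.5 pos [0.5163 0.2888 0.1599] yaw -7.24 zax [ 2.e-04  0.e+00 -1.e+00] F [-0.9  -0.43  0.05] M [ 0.06  0.   -0.04] w 0.0137 gf 30.0 q [ 0.42  0.04  1.84 -0.    1.27  2.12]
```

Emit:
jog_arm(
  motion=[
    [0.2,0,0,0],
    [0.4,0,0,0],
    [0.4,0,0,0],
  ],
)

```text
t: 20.8
tool_pos: [0.52, 0.2884, 0.1599]
tool_rot: [0.998, -0.063, 0.0, -0.0]
contact_force: [0.1, -0.2, 0.1]
grip_width: 0.0136
grip_force: 30.0
```

Emit:
jog_arm(
  motion=[
    [0.1,0,0,0],
    [0.3,0,0,0],
    [0.3,0,0,0],
  ],
)

```text
t: 21.1
tool_pos: [0.523, 0.288, 0.1599]
tool_rot: [0.998, -0.063, 0.0, -0.0]
contact_force: [0.0, 1.3, -1.3]
grip_width: 0.0138
grip_force: 30.0
```

Emit:
jog_arm(
  motion=[
    [0.2,0,0,0],
    [0.4,0,0,0],
    [0.4,0,0,0],
  ],
)

```text
t: 21.4
tool_pos: [0.5254, 0.2877, 0.1598]
tool_rot: [0.998, -0.063, -0.002, 0.0]
contact_force: [-6.0, 1.1, 2.5]
grip_width: 0.0138
grip_force: 30.0
```

Emit:
jog_arm(
  motion=[
    [0.05,0,0,0],
    [0.1,0,0,0],
    [0.1,0,0,0],
    [0.1,0,0,0],
  ],
)

```text
t: 21.8
tool_pos: [0.5257, 0.2877, 0.1597]
tool_rot: [0.998, -0.063, -0.003, 0.0]
contact_force: [-8.2, 1.8, 3.6]
grip_width: 0.0138
grip_force: 30.0
```

Emit:
jog_arm(
  motion=[
    [0,0,0,0],
    [0,0,0,0],
    [0,0,0,0],
    [-0.1,0,0.05,0],
    [-0.2,0,0.05,0],
    [-0.3,0,0.05,0],
    [-0.3,0,0.05,0],
    [-0.3,0,0.05,0],
  ],
)

```text
t: 22.6
tool_pos: [0.5249, 0.2878, 0.1594]
tool_rot: [0.998, -0.063, 0.0, -0.0]
contact_force: [-1.5, 0.3, 0.7]
grip_width: 0.014
grip_force: 30.0
```

Run:
```python
from h import *
go()
im,d=ctrl.get_image('scene');cv2.imwrite('pics/s3.png',cv2.resize(im[200:340,200:370,::-1],None,fx=4,fy=4))
p=cloud('scene',np.ones_like(d,bool),d)-[-.001,.0016,0]
a=np.radians(-7.2);M=np.array([[np.cos(a),-np.sin(a)],[np.sin(a),np.cos(a)]])
q=p.copy();q[:,:2]=(p[:,:2]-[.556,.2835])@M
t=q[(q[:,2]>.175)&(q[:,2]<.2)&(abs(q[:,0])<.018)&(abs(q[:,1])<.02)]
print('tabL',len(t),np.round(np.percentile(t,[3,97],axis=0)*1000,1).tolist())
b=q[(abs(q[:,2]-.115)<.005)&(abs(q[:,0])<.04)&(abs(q[:,1])<.045)]
print('boxL',len(b),cv2.minAreaRect(b[:,:2].astype(np.float32)*1000))
```

```text
t 22.6 pos [0.5249 0.2878 0.1594] yaw -7.23 zax [ 1.e-04  3.e-04 -1.e+00] F [-1.47  0.26  0.67] M [0.13 0.34 0.05] w 0.014 gf 30.0 q [0.41 0.05 1.82 0.   1.27 2.11]
tabL 10 [[-6.0, 5.6, 176.7], [2.9, 7.5, 185.9]]
boxL 193 ((-11.556106567382812, 8.233577728271484), (76.85941314697266, 43.167503356933594), 59.71773910522461)
```

View pics/s3.png

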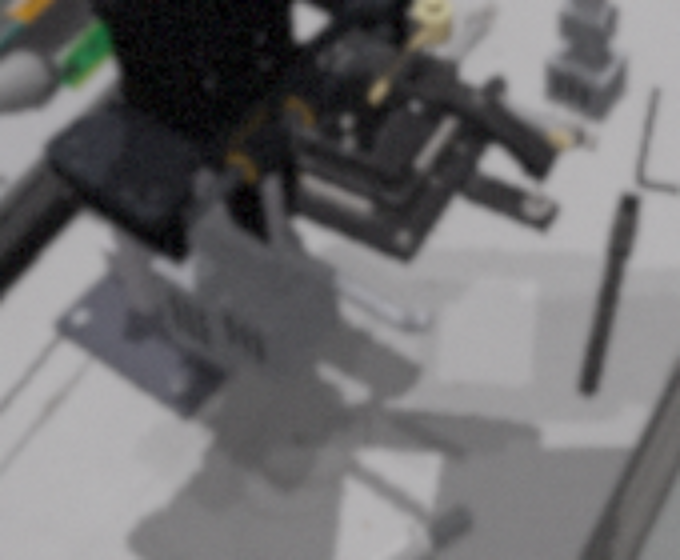

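Emit:
jog_arm(
  motion=[
    [0,0,0,0],
    [0,0,0,0],
    [0,0,0,0],
    [0,0,0,0],
    [0,0,0,0],
    [0,0,0,0],
  ],
  hand=0.1,
)

```text
t: 23.25
tool_pos: [0.5249, 0.2877, 0.1594]
tool_rot: [0.998, -0.063, 0.0, 0.0]
contact_force: [-0.2, -0.2, -0.3]
grip_width: 0.0512
grip_force: 0.0
```

Emit:
jog_arm(
  motion=[
    [0,0,-1,0],
    [0,0,-3,0],
    [0,0,-6,0],
    [0,0,-10,0],
    [0,0,-12,0],
    [-4,4,-12,0],
    [-4,9,-12,0],
    [-4,9,-12,0],
  ],
)

```text
t: 24.05
tool_pos: [0.4729, 0.2007, 0.2805]
tool_rot: [0.998, -0.064, 0.001, 0.0]
contact_force: [0.3, 1.2, 0.7]
grip_width: 0.052
grip_force: 0.0
```

Run:
```python
from h import *
go((.475,-.002,.2,-4))
im,d=ctrl.get_image('scene')
p=cloud('scene',np.ones_like(d,bool),d)-[-.001,.0016,0]
a=np.radians(-7.2);M=np.array([[np.cos(a),-np.sin(a)],[np.sin(a),np.cos(a)]])
q=p.copy();q[:,:2]=(p[:,:2]-[.556,.2835])@M
for x0 in(0,-.032):
    t=q[(q[:,2]>.18)&(q[:,2]<.205)&(abs(q[:,0]-x0)<.016)&(abs(q[:,1])<.03)]
    if len(t):print('tab',len(t),cv2.minAreaRect(t[:,:2].astype(np.float32)*1000),t[:,2].max())
```

```text
t 24.05 pos [0.4729 0.2007 0.2805] yaw -7.38 zax [ 1.6e-03 -9.0e-04 -1.0e+00] F [0.34 1.17 0.71] M [0.06 0.04 0.01] w 0.052 gf 0.0 q [ 0.3  -0.22  1.87 -0.    1.49  2.  ]
-> [ 2.8  20.07  8.07] turn -0.059
tab 92 ((0.5968694686889648, 0.47111940383911133), (21.222341537475586, 13.770675659179688), 4.920350551605225) 0.1953016737213984
tab 102 ((-30.563486099243164, 0.4375910758972168), (23.416532516479492, 14.332625389099121), 1.7556673288345337) 0.19467674413865055
```

Emit:
jog_arm(
  motion=[
    [2.8,20,8,-0.059],
    [2.8,20,8,-0.059],
    [2.8,20,8,-0.059],
    [2.8,20,8,-0.059],
    [2.8,20,8,-0.059],
    [2.8,20,8,-0.059],
    [2.8,20,8,-0.059],
    [2.8,20,8,-0.059],
  ],
  hand=0.3,
)

```text
t: 24.9
tool_pos: [0.4772, 0.0027, 0.2004]
tool_rot: [0.999, -0.033, 0.001, -0.0]
contact_force: [0.9, 0.8, -0.3]
grip_width: 0.0621
grip_force: 0.0
```

Run:
```python
from h import *
go((.475,-.002,.0945,-4))
```

```text
t 24.9 pos [0.4772 0.0027 0.2004] yaw -3.76 zax [ 1.6e-03  3.0e-04 -1.0e+00] F [ 0.86  0.83 -0.27] M [ 0.06 -0.01  0.02] w 0.0621 gf 0.0 q [-0.11 -0.26  2.04  0.    1.36  1.53]
-> [-0.2   0.49 10.59] turn 0.004
```

Run:
```python
from h import *
for cam in('top','scene'):
    d=np.load(cam+'0.npy');p=cloud(cam,np.ones_like(d,bool),d)
    b=p[(abs(p[:,0]-.475)<.045)&(p[:,1]>.02)&(p[:,1]<.11)&(p[:,2]<.3)]
    f=p[(abs(p[:,0]-.475)<.02)&(p[:,1]>.02)&(p[:,1]<.055)&(p[:,2]<.3)]
    print(cam,np.round(b[b[:,2].argmax()],3),np.round(f[f[:,2].argmax()],3))
go()
```

```text
top [0.501 0.109 0.097] [0.456 0.025 0.007]
scene [0.519 0.094 0.094] [0.477 0.02  0.002]
t 24.9 pos [0.4772 0.0027 0.2004] yaw -3.76 zax [ 1.6e-03  3.0e-04 -1.0e+00] F [ 0.86  0.83 -0.27] M [ 0.06 -0.01  0.02] w 0.0621 gf 0.0 q [-0.11 -0.26  2.04  0.    1.36  1.53]
```

Emit:
jog_arm(
  motion=[
    [-0.2,0.4,4,0],
    [-0.2,0.4,7,0],
    [-0.2,0.4,8,0],
    [-0.2,0.4,8,0],
  ],
)

```text
t: 25.3
tool_pos: [0.4734, -0.0012, 0.1183]
tool_rot: [0.999, -0.033, -0.001, -0.0]
contact_force: [-1.0, -0.3, 0.1]
grip_width: 0.0621
grip_force: 0.0
```

Run:
```python
from h import *
go((.475,-.002,.0945,-4))
```

```text
t 25.3 pos [ 0.4734 -0.0012  0.1183] yaw -3.76 zax [-2.6e-03  5.0e-04 -1.0e+00] F [-0.97 -0.34  0.06] M [ 0.06 -0.    0.01] w 0.0621 gf 0.0 q [-0.12 -0.19  2.13  0.    1.21  1.52]
-> [0.17 0.07 2.38] turn 0.004
```

Emit:
jog_arm(
  motion=[
    [0.1,0.05,1.5,0],
    [0.1,0.05,2.4,0],
    [0.1,0.05,2.4,0],
    [0.1,0.05,2.4,0],
  ],
)

```text
t: 25.7
tool_pos: [0.4757, -0.0028, 0.0964]
tool_rot: [0.999, -0.033, 0.001, 0.0]
contact_force: [-1.1, 0.1, -1.0]
grip_width: 0.0619
grip_force: 0.0
```

Emit:
jog_arm(
  motion=[
    [0,0,0,0],
    [0,0,0,0],
    [0,0,0,0],
    [0,0,0,0],
    [0,0,0,0],
    [0,0,0,0],
    [0,0,0,0],
    [0,0,0,0],
  ],
  hand=-1,
)

```text
t: 26.5
tool_pos: [0.475, -0.0029, 0.0953]
tool_rot: [0.999, -0.034, -0.0, 0.0]
contact_force: [-0.4, -0.3, -0.2]
grip_width: 0.0135
grip_force: 30.0
```

Run:
```python
from h import *
go()
```

```text
t 26.5 pos [ 0.475  -0.0029  0.0953] yaw -3.85 zax [-1.e-04  0.e+00 -1.e+00] F [-0.37 -0.27 -0.24] M [0.05 0.03 0.1 ] w 0.0135 gf 30.0 q [-0.12 -0.16  2.14 -0.    1.16  1.52]
```

Emit:
jog_arm(
  motion=[
    [0,0,-2,0],
    [0,0,-6,0],
    [0,0,-11,0],
    [0,0,-14,0],
    [-2,0,-14,0],
  ],
)

```text
t: 27.0
tool_pos: [0.4587, -0.002, 0.2417]
tool_rot: [0.999, -0.034, 0.005, 0.0]
contact_force: [-0.2, 0.5, -1.0]
grip_width: 0.0139
grip_force: 30.0
```

Emit:
jog_arm(
  motion=[
    [-10.1,-30.2,2,0.059],
    [-10.1,-30.2,2,0.059],
    [-10.1,-30.2,2,0.059],
    [-10.1,-30.2,2,0.059],
    [-10.1,-30.2,2,0.059],
    [-10.1,-30.2,2,0.059],
    [-10.1,-30.2,2,0.059],
    [-10.1,-30.2,2,0.059],
  ],
)

```text
t: 27.8
tool_pos: [0.3734, 0.3085, 0.2147]
tool_rot: [0.998, -0.061, -0.001, 0.0]
contact_force: [-1.5, -0.3, -0.3]
grip_width: 0.0136
grip_force: 30.0
```

Run:
```python
from h import *
go((.375,.3065,.1745,-7.2))
```

```text
t 27.8 pos [0.3734 0.3085 0.2147] yaw -6.98 zax [-1.3e-03 -4.0e-04 -1.0e+00] F [-1.46 -0.31 -0.35] M [0.06 0.02 0.02] w 0.0136 gf 30.0 q [ 0.58 -0.25  2.01  0.    1.39  2.27]
-> [0.19 0.18 4.02] turn 0.004
```

Emit:
jog_arm(
  motion=[
    [0.1,0.1,2,0.004],
    [0.1,0.1,4,0.004],
    [0.1,0.1,4,0.004],
    [0.1,0.1,4,0.004],
    [0.1,0.1,4,0.004],
  ],
)

```text
t: 28.3
tool_pos: [0.3764, 0.3053, 0.1767]
tool_rot: [0.998, -0.065, 0.001, -0.001]
contact_force: [0.2, -0.0, -0.7]
grip_width: 0.0139
grip_force: 30.0
```

Run:
```python
from h import *
go((.437,.2987,.1745,-7.2),(.470,.2945,.1745,-7.2))
```

```text
t 28.3 pos [0.3764 0.3053 0.1767] yaw -7.51 zax [ 1.8e-03  9.0e-04 -1.0e+00] F [ 0.22 -0.04 -0.73] M [0.04 0.02 0.02] w 0.0139 gf 30.0 q [ 0.57 -0.23  2.05 -0.    1.31  2.27]
-> [ 6.1  -0.13  0.23] turn -0.005
-> [ 9.42 -0.15  0.23] turn -0.005
```

Emit:
jog_arm(
  motion=[
    [1,-0.1,0.2,-0.005],
    [2.3,-0.1,0.2,-0.005],
    [3.6,-0.1,0.2,-0.005],
    [4.9,-0.1,0.2,-0.005],
    [6.2,-0.1,0.2,-0.005],
    [7.5,-0.13,0.2,-0.005],
    [8.8,-0.13,0.2,-0.005],
    [9.3,-0.13,0.2,-0.005],
  ],
)

```text
t: 29.1
tool_pos: [0.4693, 0.2944, 0.1733]
tool_rot: [0.998, -0.063, 0.0, 0.0]
contact_force: [-0.8, -1.1, -0.5]
grip_width: 0.0141
grip_force: 30.0
```

Run:
```python
from h import *
go((.470,.2945,.1613,-7.2))
```

```text
t 29.1 pos [0.4693 0.2944 0.1733] yaw -7.22 zax [ 0.e+00 -1.e-04 -1.e+00] F [-0.81 -1.08 -0.47] M [ 0.05  0.06 -0.04] w 0.0141 gf 30.0 q [ 0.46 -0.06  1.91 -0.    1.29  2.16]
-> [ 0.07 -0.02  1.2 ] turn -0.0
```

Emit:
jog_arm(
  motion=[
    [0,0,0.4,0],
    [0,0,0.8,0],
    [0,0,1.2,0],
    [0,0,1.2,0],
    [0.6,0,1.2,0],
    [1.2,0,1.2,0],
    [1.7,0,1.2,0],
    [1.7,0,1.2,0],
  ],
)

```text
t: 29.9
tool_pos: [0.4856, 0.2924, 0.1615]
tool_rot: [0.998, -0.063, 0.0, -0.0]
contact_force: [-0.3, -0.2, -1.0]
grip_width: 0.014
grip_force: 30.0
```

Emit:
jog_arm(
  motion=[
    [0.2,0,0,0],
    [0.3,0,0,0],
    [0.3,0,0,0],
  ],
)

```text
t: 30.2
tool_pos: [0.4878, 0.2922, 0.1613]
tool_rot: [0.998, -0.063, -0.0, 0.0]
contact_force: [-0.0, -0.4, -2.1]
grip_width: 0.014
grip_force: 30.0
```

Run:
```python
from h import *
go()
```

```text
t 30.2 pos [0.4878 0.2922 0.1613] yaw -7.17 zax [-1.e-04 -0.e+00 -1.e+00] F [-0.03 -0.37 -2.07] M [ 0.04  0.01 -0.02] w 0.014 gf 30.0 q [ 0.45 -0.02  1.89 -0.    1.27  2.14]
```

Emit:
jog_arm(
  motion=[
    [0.2,0,0,0],
    [0.3,0,0,0],
    [0.3,0,0,0],
  ],
)

```text
t: 30.5
tool_pos: [0.4908, 0.2918, 0.1614]
tool_rot: [0.998, -0.063, 0.0, -0.0]
contact_force: [-0.3, -1.3, -0.4]
grip_width: 0.0137
grip_force: 30.0
```

Emit:
jog_arm(
  motion=[
    [0.2,0,0,0],
    [0.3,0,0,0],
    [0.3,0,0,0],
  ],
)

```text
t: 30.8
tool_pos: [0.4933, 0.2915, 0.1613]
tool_rot: [0.998, -0.063, -0.001, 0.0]
contact_force: [-2.2, 0.5, 1.1]
grip_width: 0.0142
grip_force: 30.0
```

Emit:
jog_arm(
  motion=[
    [0.1,0,0,0],
    [0.2,0,0,0],
    [0.2,0,0,0],
    [0.2,0,0,0],
  ],
)

```text
t: 31.2
tool_pos: [0.494, 0.2914, 0.1613]
tool_rot: [0.998, -0.062, -0.002, 0.0]
contact_force: [-7.2, 1.0, 3.8]
grip_width: 0.0136
grip_force: 30.0
```

Emit:
jog_arm(
  motion=[
    [0.05,0,0,0],
    [0.05,0,0,0],
    [0.05,0,0,0],
    [0.05,0,0,0],
    [0.05,0,0,0],
  ],
)

```text
t: 31.7
tool_pos: [0.494, 0.2915, 0.1613]
tool_rot: [0.998, -0.062, -0.003, 0.0]
contact_force: [-8.5, 0.1, 3.4]
grip_width: 0.014
grip_force: 30.0
```

Emit:
jog_arm(
  motion=[
    [0,0,0,0],
    [0,0,0,0],
    [-0.1,0,0.03,0],
    [-0.2,0,0.05,0],
    [-0.25,0,0.05,0],
    [-0.25,0,0.05,0],
  ],
)

```text
t: 32.3
tool_pos: [0.4938, 0.2915, 0.1609]
tool_rot: [0.998, -0.063, 0.0, -0.0]
contact_force: [-1.9, 0.2, -0.3]
grip_width: 0.0139
grip_force: 30.0
```

Emit:
jog_arm(
  motion=[
    [0,0,0,0],
    [0,0,0,0],
    [0,0,0,0],
    [0,0,0,0],
    [0,0,0,0],
    [0,0,0,0],
  ],
  hand=0.1,
)

```text
t: 32.9
tool_pos: [0.4938, 0.2914, 0.1609]
tool_rot: [0.998, -0.063, 0.0, -0.0]
contact_force: [-0.0, -0.3, -0.1]
grip_width: 0.0514
grip_force: 0.0
```

Emit:
jog_arm(
  motion=[
    [0,0,-1,0],
    [0,0,-3,0],
    [0,0,-6,0],
    [0,0,-10,0],
    [0,0,-12,0],
    [-4,4,-12,0],
    [-4,9,-12,0],
    [-4,9,-12,0],
  ],
)

```text
t: 33.7
tool_pos: [0.4418, 0.2045, 0.282]
tool_rot: [0.998, -0.064, 0.001, 0.0]
contact_force: [0.2, 0.3, -0.4]
grip_width: 0.0523
grip_force: 0.0
```

Run:
```python
from h import *
go()
im,d=ctrl.get_image('scene');cv2.imwrite('pics/s4.png',cv2.resize(im[200:340,180:350,::-1],None,fx=4,fy=4))
p=cloud('scene',np.ones_like(d,bool),d)-[-.001,.0016,0]
a=np.radians(-7.2);M=np.array([[np.cos(a),-np.sin(a)],[np.sin(a),np.cos(a)]])
q=p.copy();q[:,:2]=(p[:,:2]-[.556,.2835])@M
for x0 in(0,-.032,-.064):
    t=q[(q[:,2]>.18)&(q[:,2]<.205)&(abs(q[:,0]-x0)<.016)&(abs(q[:,1])<.03)]
    if len(t):print('tab',len(t),cv2.minAreaRect(t[:,:2].astype(np.float32)*1000),t[:,2].max())
```

```text
t 33.7 pos [0.4418 0.2045 0.282 ] yaw -7.31 zax [ 1.8e-03 -8.0e-04 -1.0e+00] F [ 0.25  0.34 -0.38] M [ 0.09  0.06 -0.01] w 0.0523 gf 0.0 q [ 0.32 -0.28  1.92 -0.    1.5   2.02]
tab 99 ((1.7989826202392578, 0.297640323638916), (24.314502716064453, 14.068585395812988), 3.9788730144500732) 0.19454539403230175
tab 103 ((-30.611495971679688, 0.3481736183166504), (22.233718872070312, 13.598984718322754), 0.07535555958747864) 0.19566510862748454
tab 107 ((-63.004478454589844, 0.44576168060302734), (22.150896072387695, 14.309082984924316), 3.1616547107696533) 0.1955111752720361
```

View pics/s4.png

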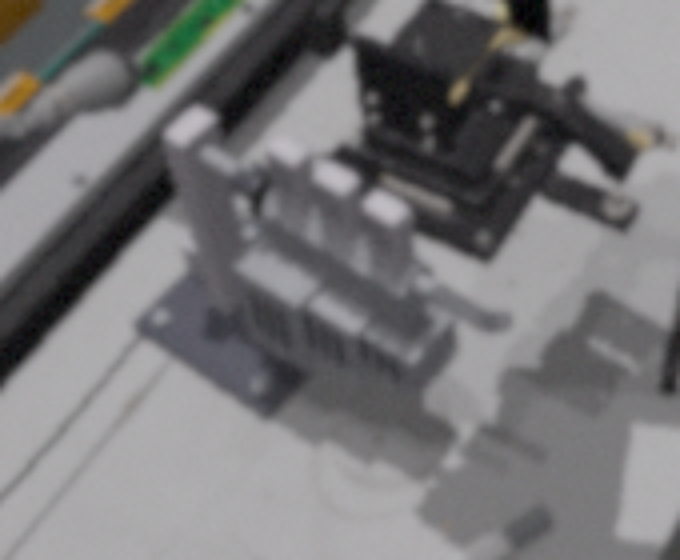

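The picture shows all three baskets nested and hanging on the bar, with their tabs at about (285,155), (335,180) and (385,210). The measured tab spacing is 32.4 mm for both pairs. I'll let things settle briefly, then hand in.

Emit:
jog_arm(
  motion=[
    [0,0,0,0],
    [0,0,0,0],
    [0,0,0,0],
    [0,0,0,0],
    [0,0,0,0],
    [0,0,0,0],
    [0,0,0,0],
    [0,0,0,0],
  ],
)

```text
t: 34.55
tool_pos: [0.4428, 0.2072, 0.2808]
tool_rot: [0.998, -0.063, -0.0, -0.0]
contact_force: [-0.3, 0.5, 0.6]
grip_width: 0.0527
grip_force: 0.0
```

```bash
python3 -c "
from rig import ctrl
print(ctrl.finish_job())"
```

```text
the job is handed in; nothing more can be done
None
```

All three baskets hang nested on the bar in order, open sides to the tip, each pressed home with about 8 N and released; the job was handed in at about 35 s, and no verdict was returned.

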